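# Click the hot-air nozzles onto the clip rail in size order

## Robot

A 6-joint arm with a two-finger parallel gripper is mounted at the origin on the work surface. World frame = base frame: x ahead of the robot, y to its left, z up, the work surface at z = 0. Lengths are in m, angles in rad, forces in N, time in s.
With the tool pointing down it reaches from about 0.35 to 0.975 m from the base axis. Payload 4.9 kg.
Tool frame: the origin (TCP) lies at the very end of the fingers, on their centre line; the grasp point (between the pads) lies 19 mm behind it; z points along the fingers, y is the line along which they close (so a half turn about z gives the same grasp; the last joint's range is limited). The gripper opens to 85 mm and grips with 20 to 120 N. Pads are 22 mm wide; open, the fingers measure 114 mm over their backs; the gripper's body (76 mm by 85 mm) begins 54 mm behind the grasp point. The pads swing forward as they close: fully open they stand 13 mm farther back than shut.
Start: joints at [-1.353, 0.053, 1.613, -0, 1.476, -0.119], TCP at [0.207, -0.59, 0.231] pointing down, gripper open.
Joint ranges: [-3.01, 3.01], [-1.01, 2.22], [0.06, 2.58], [-1.02, 4.17], [0.09, 2.62], [-3.14, 3.14]. Speed limits (rad/s): [2.57, 2.57, 3.14, 3.14, 3.14, 3.14].

## Interface

Orientations are given as a rotation vector (axis times angle).
In Python, from station import ctrl, imaging gives the robot as it stands.
- The arm moves only by the tool play_rows, never from a script. Its argument "series" is a list of rows, each a list of 3 entries, a list of its own where there are three numbers: the opening, from 0 (shut) to 1 (fully open), then the shift along the tool's x, y, z each as a share of 0.05 m, from -1 to 1, then the turn, a rotation vector about the tool's x, y, z each as a share of 8 degrees, from -1 to 1. In form: [[grip, [dx, dy, dz], [ax, ay, az]], ...]. A call has 1 to 8 rows; each row shifts and turns the commanded pose from where the row before left it, along the tool's axes as they then stand; what a row does not reach is not made up. A row lasts 1/8 s, in which the tool goes at most 62.5 mm and 10.7 degrees, less where a joint would pass 70% of its speed; a pose out of reach is approached as far as the arm can. A call with a number of a shift or a turn outside -1 to 1 is refused whole. A call with a gripper value outside its range is refused whole. The fingers move at their own pace and stop on an object; "force" is the grip in N (left out, the last holds). Time passes only in rows, so rows that do not move let the fingers close. It gives the time, the measured TCP pose, the force, the opening and the grip force at its end, in the units of the state.
- ctrl.get_obs(): the state, without advancing time (a new reading comes with each control period).
- imaging.get_image(name): name is "scene" or "top" or "wrist"; returns a dict with "color" (400x640x3 uint8, blue, green, red), "fx", "fy", "cx", "cy" (pixels), "extrinsics" (4x4, takes a point from world to camera coordinates); the wrist camera has in their place "hand_eye" (4x4, takes a point from camera to tool coordinates, whose origin is the TCP and whose axes are the flange's). Camera axes: x right, y down, z forward; pixel columns grow to the right and rows downward; lengths in m; the calibration is good to about 2 mm. A picture is of the moment at which its call begins: read the wrist's pose just before it. There is no depth.
- ctrl.finish_job(): hands the job in; it is judged then, once.
The state is a dict: "t": time; "q": joint angles; "dq": joint speeds; "effort": joint torques, N m; "tool_pos": TCP position; "tool_rot": TCP orientation; "contact_force": force on the tool from outside, world axes, zero at the start; "wrist_torque": the same for the moment, N m; "opening": finger opening in m; "grip_force": force on a finger pad.
Only numpy, scipy, OpenCV 4.12 (cv2) and the standard library are available. Lean on these libraries where they do the work, as an engineer would, in place of code of your own. Each camera call takes 0.05 s, during which the arm holds its last target. There are 200 camera calls.

## Task

Put the hot-air nozzles away on the clip rail in order of outlet size: the medium one is already on the middle clip, so click the narrow round nozzle onto the clip next to the rail's wire loop and the wide round nozzle onto the clip at the other end, each upright, outlet up, pressed fully down past the spring jaws, and let go. Leave the medium nozzle on its clip and the square-mouthed nozzle where it stands.

Things in the scene. Friction and masses are not known exactly. Their poses are not given: they have to be found in the camera images.
- narrow_nozzle: Loose steel nozzle standing on the bench on its collar, outlet up; 75 mm tall, round about its upright z axis, 60 g. From below: collar 30 mm in diameter, 14 mm high (lower edge chamfered 2.5 mm, dark band), a cone up to 24 mm, then a straight tube 10 mm in diameter, 24 to 75 mm above the underside: grip this. Origin: centre of the collar's underside.
- wide_nozzle: Like the narrow nozzle (same 30 mm collar, 75 mm tall, 60 g) but its round tube is 22 mm in diameter. Origin: centre of the collar's underside.
- medium_nozzle: Like the others (same collar and height) with a round tube 16 mm in diameter; it is loose but already clicked onto the rail's middle clip. It stays there. Origin: centre of the collar's underside.
- square_nozzle: A bystander: a nozzle with the same round 30 mm collar and 75 mm height but a square tube, 18 by 18 mm. It stays where it stands on the bench. Origin: centre of the collar's underside.
- rail: Clip rail fixed flat on the bench, at any yaw: aluminium strip 236 mm long (its y axis), 56 wide (x), 10 thick, with a steel wire loop lying flat at the +y end, reaching 150 mm from the middle. Three clips at y = +75, 0, -75 mm, each two sprung steel jaws 30 mm wide along y, 33 mm high over the strip, facing each other along x. Origin: middle of the strip's underside.
- clip_loop (a point): Middle of the clip next to the loop, on the strip's top (10 mm above the bench): a nozzle's underside centre belongs here; axes as the rail's. Jaws: 46 mm apart at the flared lips, 26 mm at beads 18 mm above the strip. Press straight down with 5 to 15 N, best gripped across the rail: beads snap shut above the collar. Lips take it up to 5 mm off along x; along y nothing guides it.
- clip_far (a point): The same point of the clip at the end without the loop, 150 mm from clip_loop; axes as the rail's.

How it is judged:
By the outcome, as a careful person would: the job done as asked, in the order asked, and still so for the second after the job is handed in, with the robot touching nothing.
It also fails if it takes over 67 s, if anything falls off the work surface, if the arm or the gripper's body presses on something with over 40 N, if the wrist force passes 120 N, or if a joint passes its speed limit or range.

## Working session

There is one attempt and no reset: what is moved stays moved. The work goes in short steps, Python scripts to look and compute and a tool call to move; the robot and the scene stay as the last step left them, time stands still between calls to the robot, and variables do not carry over. Pictures are saved under pics/ and viewed, at most 10 in all, crops included, and the job is handed in when it is done.

Besides the shell and the picture viewer there is one more tool, called after "Request:" as a command line: name --argument value ..., lists and objects as JSON in quotes. play_rows: Moves the arm, as the interface text tells. Shift numbers are shares of 0.05 m and turn numbers shares of 8 degrees, none past 1 either way. Its arguments: {"type":"object","properties":{"series":{"type":"array"},"force":{"type":"number"}},"required":["series"]}

```bash
ls; mkdir -p pics
python3 - <<'E'
from station import ctrl, imaging
import cv2,pickle
print(ctrl.get_obs())
d={}
for n in("scene","top"):
    d[n]=imaging.get_image(n); cv2.imwrite(f"pics/{n}0.png",d[n]["color"])
    print(n,d[n]["extrinsics"],d[n]["fx"],d[n]["cx"],d[n]["cy"])
pickle.dump(d,open("d0.pkl","wb"))
E
```

```text
pics
{'t': 0.0, 'q': array([-1.35300871e+00,  5.33420326e-02,  1.61431052e+00, -2.73663589e-05,
        1.47597666e+00, -1.19003033e-01]), 'dq': array([ 0.00031547,  0.00199039, -0.00087768,  0.00028954, -0.00051513,
        0.00048484]), 'effort': array([-2.14913111e-03, -3.93693817e+01, -3.70172596e+01, -2.97317974e-04,
        7.26090831e-03, -2.20269447e-05]), 'tool_pos': array([ 0.20639282, -0.58927651,  0.23006233]), 'tool_rot': array([-3.09515009e+00, -5.26196148e-01,  2.00550218e-04]), 'contact_force': array([-0.14297114, -0.69430218, -0.3173054 ]), 'wrist_torque': array([-0.02305373,  0.04008678,  0.05372157]), 'grip_force': 0.0, 'opening': 0.08542842593913964}
scene [[ 0.49318452  0.86988582 -0.00822724 -0.20913141]
 [ 0.69795368 -0.4013168  -0.59313193 -0.39143127]
 [-0.51925879  0.28678126 -0.80506324  1.01524604]
 [ 0.          0.          0.          1.        ]] 365.0654411963722 321.7944875309314 203.29111057636285
top [[ 0.02469898 -0.99908333  0.03496364 -0.09001584]
 [-0.98888377 -0.0295466  -0.1457254   0.52410128]
 [ 0.14662487 -0.0309757  -0.98870706  1.02837216]
 [ 0.          0.          0.          1.        ]] 461.899666948545 322.0839455359323 190.32870761179746
```

View pics/top0.png

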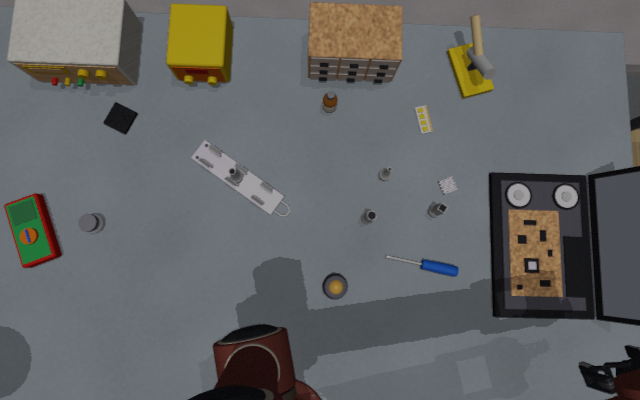

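View pics/scene0.png

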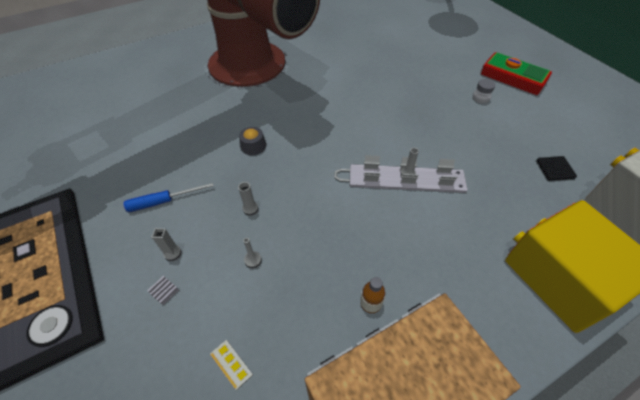

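The top view shows the rail at (240,178) with its loop at (283,210). Narrow is at (386,174), and there are two thick nozzles at (370,216) and (438,210). I'll zoom in to tell those two apart and localise everything.

Run:
```python
import cv2,pickle,numpy as np
d=pickle.load(open("d0.pkl","rb"))
t=d["top"]["color"];s=d["scene"]["color"]
a=cv2.resize(t[155:235,350:460],None,fx=4,fy=4,interpolation=cv2.INTER_CUBIC)[:,:400]
b=cv2.resize(t[135:223,185:295],None,fx=7,fy=7,interpolation=cv2.INTER_CUBIC)
c=cv2.resize(s[175:275,140:270],None,fx=3,fy=3,interpolation=cv2.INTER_CUBIC)
im=np.zeros((600,800,3),np.uint8)
a=cv2.resize(t[155:230,352:452],(400,300),interpolation=cv2.INTER_CUBIC)
c=cv2.resize(s[175:275,140:273],(400,300),interpolation=cv2.INTER_CUBIC)
b=cv2.resize(t[135:220,187:300],(400,300),interpolation=cv2.INTER_CUBIC)
e=cv2.resize(s[135:210,335:475],(400,300*75*400//(140*300)),interpolation=cv2.INTER_CUBIC)
im[:300,:400]=a;im[:300,400:]=c;im[300:,:400]=b;im[300:300+len(e),400:]=e
cv2.imwrite("pics/crop1.png",im)
```

```text
(no output)
```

View pics/crop1.png

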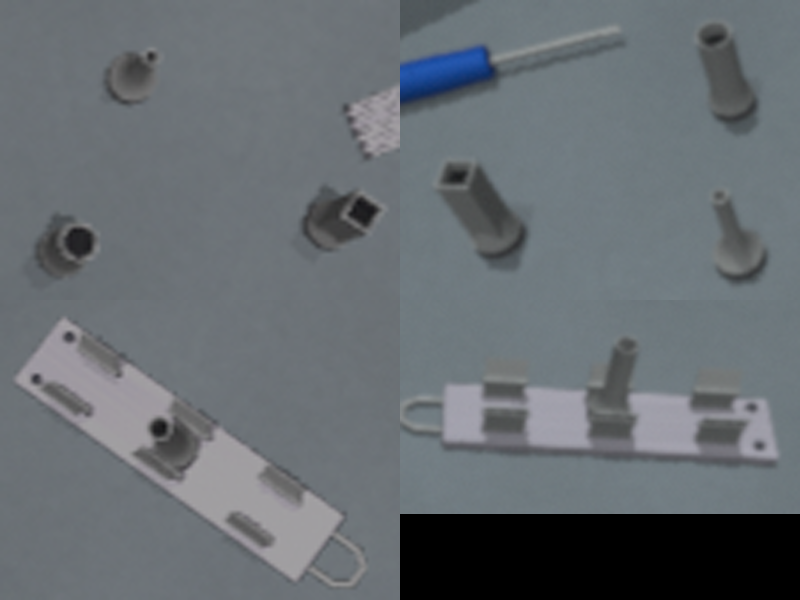

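The two crops settle it: the square nozzle is at top (438,210), the wide round one has its outlet at (371.75,215.25), and the narrow outlet is at (389.75,168.75).

```bash
cat > h.py <<'E'
import numpy as np,cv2
from scipy.spatial.transform import Rotation as R
def ray(im,p,T=None):
    """camera centre and world direction; T = camera->world"""
    if T is None: T=np.linalg.inv(im["extrinsics"])
    v=np.array([(p[0]-im["cx"])/im["fx"],(p[1]-im["cy"])/im["fy"],1])
    return T[:3,3],T[:3,:3]@v
def onz(im,p,z,T=None):
    o,v=ray(im,p,T); return o+v*(z-o[2])/v[2]
def tri(rs):
    A=np.zeros((3,3));b=np.zeros(3)
    for o,v in rs:
        v=v/np.linalg.norm(v);P=np.eye(3)-np.outer(v,v);A+=P;b+=P@o
    return np.linalg.solve(A,b)
def tool(obs):
    T=np.eye(4);T[:3,:3]=R.from_rotvec(obs["tool_rot"]).as_matrix();T[:3,3]=obs["tool_pos"];return T
def to_tool(obs,p): return np.linalg.inv(tool(obs))@np.append(p,1)
E
python3 - <<'E'
import pickle;from h import *
d=pickle.load(open("d0.pkl","rb"));t,s=d["top"],d["scene"]
for n,a,b in(("narrow",(389.75,168.75),(247.1,240.7)),("wide",(371.75,215.25),(244.7,186.7))):
    print(n,onz(t,a,.075),onz(s,b,.075),tri([ray(t,a),ray(s,b)]))
for im,(x0,y0,x1,y1) in((t,(185,130,300,225)),(s,(330,130,480,215))):
    c=im["color"];g=c.min(2);m=np.zeros_like(g);m[y0:y1,x0:x1]=(g[y0:y1,x0:x1]>125)*255
    m=cv2.morphologyEx(m,cv2.MORPH_OPEN,np.ones((5,5)))
    k=max(cv2.findContours(m,0,2)[0],key=cv2.contourArea)[:,0]
    w=np.array([onz(im,p,.01)[:2] for p in k.astype(float)],np.float32)
    r=cv2.minAreaRect(w);print(len(k),r);print(cv2.boxPoints(r))
o=onz(t,(283,210),.01);print("loop",o)
from station import ctrl
print(tool(ctrl.get_obs()))
E
```

```text
narrow [ 0.57510498 -0.22656647  0.075     ] [ 0.58070885 -0.22650361  0.075     ] [ 0.57655369 -0.226831    0.06894473]
wide [ 0.46839101 -0.186605    0.075     ] [ 0.47447104 -0.18686995  0.075     ] [ 0.46918848 -0.18668026  0.06910117]
69 ((0.5220474004745483, 0.07284501194953918), (0.10604839771986008, 0.05443565919995308), 56.14686965942383)
[[0.46990588 0.04397222]
 [0.515113   0.01364797]
 [0.57418895 0.1017178 ]
 [0.5289818  0.13204205]]
21 ((0.5841778516769409, 0.15831996500492096), (0.045168567448854446, 0.0576033815741539), 55.04488754272461)
[[0.54763263 0.15631135]
 [0.5948444  0.12330838]
 [0.62072307 0.16032858]
 [0.5735113  0.19333155]]
loop [0.48120842 0.01434474 0.01      ]
[[ 9.43809423e-01  3.30489920e-01 -4.31214777e-04  2.06407891e-01]
 [ 3.30490144e-01 -9.43807688e-01  1.81994795e-03 -5.89327493e-01]
 [ 1.94490629e-04 -1.86019626e-03 -9.99998251e-01  2.30169882e-01]
 [ 0.00000000e+00  0.00000000e+00  0.00000000e+00  1.00000000e+00]]
```

Run:
```python
import pickle;from h import *
d=pickle.load(open("d0.pkl","rb"));t,s=d["top"],d["scene"]
P=[onz(t,p,.01) for p in((205.4,140.1),(191.2,157.4),(270.9,214.6),(284.2,196.5))]
y=(P[2]+P[3]-P[0]-P[1])/2; print(np.array(P),"len",np.linalg.norm(y),"yaw y",np.degrees(np.arctan2(y[1],y[0])),"mid",np.mean(P,0))
from station import ctrl,imaging
w=imaging.get_image("wrist");print(w["hand_eye"],w["fx"],w["cx"],w["cy"])
o=ctrl.get_obs();T=tool(o)
y/=np.linalg.norm(y);tx=-y;tz=np.array([0,0,-1.]);ty=np.cross(tz,tx)
D=np.c_[tx,ty,tz]
print("turn deg",np.degrees(R.from_matrix(T[:3,:3].T@D).as_rotvec()))
print("shift then",D.T@(np.array([.576,-.227,.23])-o["tool_pos"]))
```

```text
[[0.64404713 0.20596094 0.01      ]
 [0.60068625 0.2368634  0.01      ]
 [0.46954656 0.04231394 0.01      ]
 [0.5133674  0.0127003  0.01      ]] len 0.23395837720211166 yaw y -124.02418183595061 mid [0.55691183 0.12445965 0.01      ]
[[-6.32379774e-04 -9.50386922e-01 -3.11069605e-01  8.06861171e-02]
 [ 9.99999591e-01 -8.02305437e-04  4.18302133e-04  1.62810161e-04]
 [-6.47121712e-04 -3.11069214e-01  9.50387040e-01 -1.42436736e-01]
 [ 0.00000000e+00  0.00000000e+00  0.00000000e+00  1.00000000e+00]] 299.2817156234817 316.7831761483838 198.92348750161761
turn deg [ -0.08609004  -0.04014949 -36.678276  ]
shift then [5.07141741e-01 1.03532516e-01 3.17360490e-04]
```

Request:
play_rows --series '[[1,[0,0,0],[0,0,-0.917]],[1,[0,0,0],[0,0,-0.917]],[1,[0,0,0],[0,0,-0.917]],[1,[0,0,0],[0,0,-0.917]],[1,[0,0,0],[0,0,-0.917]],[1,[1,0.2,0],[0,0,0]],[1,[1,0.2,0],[0,0,0]],[1,[1,0.2,0],[0,0,0]]]' --force 80

```text
t: 1.15
tool_pos: [0.3161, -0.4811, 0.2309]
tool_rot: [-2.774, -1.473, -0.0]
contact_force: [0.2, -0.5, 0.6]
opening: 0.0856
grip_force: 0.0
```

Request:
play_rows --series '[[1,[1,0.2,0],[0,0,0]],[1,[1,0.2,0],[0,0,0]],[1,[1,0.2,0],[0,0,0]],[1,[1,0.2,0],[0,0,0]],[1,[1,0.3,0],[0,0,0]],[1,[1,0.3,0],[0,0,0]],[1,[0,0,0],[0,0,0]],[1,[0,0,0],[0,0,0]]]'

```text
t: 2.15
tool_pos: [0.5409, -0.2728, 0.2308]
tool_rot: [-2.773, -1.475, 0.001]
contact_force: [0.6, 0.5, 0.2]
opening: 0.085
grip_force: 0.0
```

```bash
cat > look.py <<'E'
import sys,pickle;from h import *
from station import ctrl,imaging
def look(name):
    o=ctrl.get_obs();w=imaging.get_image("wrist");w["obs"]=o
    cv2.imwrite(f"pics/{name}.png",w["color"]);pickle.dump(w,open(name+".pkl","wb"))
    print(round(o["t"],2),o["tool_pos"],np.degrees(o["tool_rot"]),o["contact_force"],o["opening"]);return w
if __name__=="__main__": look(sys.argv[1])
E
python3 look.py w1
```

```text
2.15 [ 0.54087068 -0.27284129  0.23083265] [-1.58903165e+02 -8.44872295e+01  7.89410565e-02] [0.58718468 0.48131962 0.17874238] 0.08500642710548398
```

View pics/w1.png

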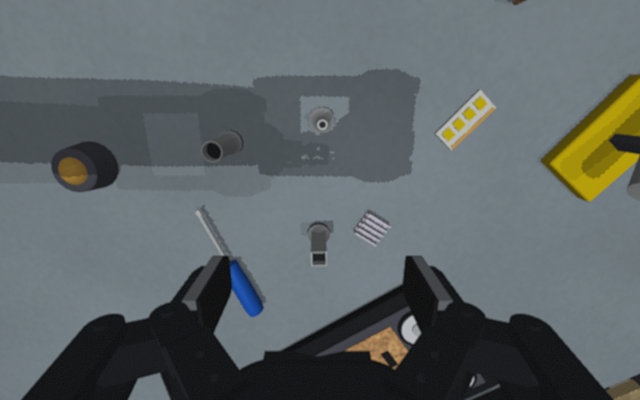

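The wrist view shows the narrow outlet at (322,125), the wide one at (212,151) and the square one at (319,258).

Run:
```python
import pickle;from h import *
w=pickle.load(open("w1.pkl","rb"));d=pickle.load(open("d0.pkl","rb"));t=d["top"];s=d["scene"];T=tool(w["obs"])@w["hand_eye"]
for n,p,a,b in(("narrow",(322,125),(389.75,168.75),(247.1,240.7)),("wide",(212,151),(371.75,215.25),(244.7,186.7))):
    q=onz(w,p,.075,T);print(n,q,tri([ray(t,a),ray(s,b),ray(w,p,T)]),to_tool(w["obs"],q)[:3])
```

```text
narrow [ 0.57807135 -0.22790133  0.075     ] [ 0.57711255 -0.22732635  0.06933296] [0.05813868 0.00585102 0.15579783]
wide [ 0.47323332 -0.18752606  0.075     ] [ 0.46971125 -0.18684407  0.06868205] [ 0.03298333 -0.1036404   0.1559105 ]
```

Request:
play_rows --series '[[1,[0.58,0.06,0.6],[0,0,0]],[1,[0.58,0.06,0.6],[0,0,0]],[1,[0,0,0.6],[0,0,0]],[1,[0,0,0],[0,0,0]],[1,[0,0,0],[0,0,0]]]'

```text
t: 2.82
tool_pos: [0.5787, -0.2294, 0.1427]
tool_rot: [2.774, 1.471, 0.001]
contact_force: [-0.3, 0.2, 0.4]
opening: 0.0855
grip_force: 0.0
```

```bash
python3 look.py w2
```

```text
2.83 [ 0.57865039 -0.22941043  0.14268934] [1.58939970e+02 8.43055539e+01 7.52599690e-02] [-0.29160135  0.24490205  0.38627547] 0.08553172912311222
```

View pics/w2.png

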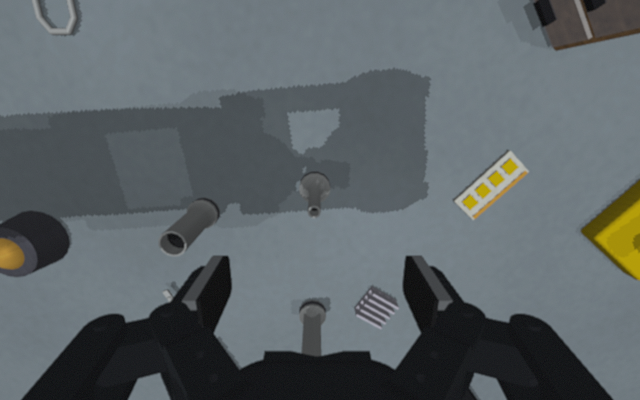

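Narrow outlet at (314,211), wide outlet at (175,242).

Run:
```python
import pickle;from h import *
w=pickle.load(open("w2.pkl","rb"));T=tool(w["obs"])@w["hand_eye"]
for p in((314,211),(175,242)):
    q=onz(w,p,.075,T);print(q,to_tool(w["obs"],q)[:3])
```

```text
[ 0.57873466 -0.22699412  0.075     ] [ 0.00204489 -0.00140086  0.06768714]
[ 0.47527366 -0.18762774  0.075     ] [-0.02338968 -0.10913636  0.06750234]
```

Request:
play_rows --series '[[1,[0.04,-0.03,0.7],[0,0,0]],[1,[0,0,0.7],[0,0,0]],[1,[0,0,0.7],[0,0,0]],[0.5,[0,0,0],[0,0,0]],[0,[0,0,0],[0,0,0]],[0,[0,0,0],[0,0,0]],[0,[0,0,0],[0,0,0]],[0,[0,0,0],[0,0,0]]]'

```text
t: 3.88
tool_pos: [0.5796, -0.2262, 0.038]
tool_rot: [2.772, 1.473, 0.003]
contact_force: [-0.4, -1.4, 5.3]
opening: 0.0076
grip_force: 78.0
```

Request:
play_rows --series '[[0,[0,0,0],[0,0,0]],[0,[0,0,0],[0,0,0]],[0,[0,0,0],[0,0,0]]]'

```text
t: 4.25
tool_pos: [0.5796, -0.2262, 0.038]
tool_rot: [2.772, 1.473, 0.002]
contact_force: [-0.6, -0.0, 6.3]
opening: 0.0076
grip_force: 78.1
```

Request:
play_rows --series '[[0,[0,0,-0.8],[0,0,0]],[0,[0,0,-0.9],[0,0,0]],[0,[0,0,-0.9],[0,0,0]],[0,[0,0,-0.9],[0,0,0]],[0,[0.5,-0.9,0],[0,0,0]],[0,[0.5,-0.9,0],[0,0,0]],[0,[0.5,-0.9,0],[0,0,0]],[0,[0.5,-0.9,0],[0,0,0]]]'

```text
t: 5.25
tool_pos: [0.484, -0.0406, 0.2107]
tool_rot: [-2.774, -1.473, 0.001]
contact_force: [-0.1, 0.4, -0.4]
opening: 0.0078
grip_force: 78.2
```

Request:
play_rows --series '[[0,[0.3,-0.7,0],[0,0,0]],[0,[0,0,0],[0,0,0]],[0,[0,0,0],[0,0,0]],[0,[0,0,0],[0,0,0]]]'

```text
t: 5.75
tool_pos: [0.465, -0.0108, 0.2112]
tool_rot: [-2.775, -1.473, 0.001]
contact_force: [-0.1, 0.1, -0.2]
opening: 0.0078
grip_force: 78.1
```

```bash
python3 look.py w3
```

```text
5.75 [ 0.4650008  -0.01080617  0.21121403] [-1.58994878e+02 -8.43783892e+01  3.17038311e-02] [-0.08993331  0.11140041 -0.1644241 ] 0.007752729657014947
```

View pics/w3.png

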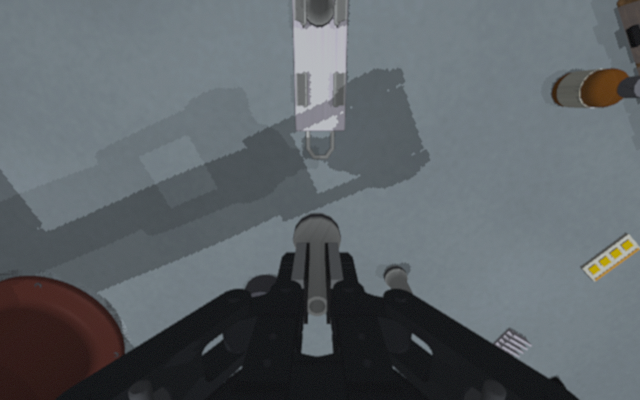

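The held nozzle has its outlet near (317,305) and collar near (317,232). The rail strip's loop-end edge is at about row 130, with its sides at columns 294 and 344. I'll measure these precisely.

Run:
```python
import pickle;from h import *
w=pickle.load(open("w3.pkl","rb"));c=w["color"];o=w["obs"];T=tool(o)@w["hand_eye"]
g=c.min(2).astype(int)
L=[];Rr=[]
for y in(40,45,50,55,60,115,120,125):
    print(y,g[y,286:304],g[y,336:356])
print(g[122:140,300],g[122:140,340])
for p in((317,305),):
    H=w["hand_eye"];v=H[:3,:3]@[(p[0]-w["cx"])/w["fx"],(p[1]-w["cy"])/w["fy"],1];k=(-.037-H[2,3])/v[2];print("outlet in tool",H[:3,3]+k*v)
p=(317,232);v=H[:3,:3]@[(p[0]-w["cx"])/w["fx"],(p[1]-w["cy"])/w["fy"],1];
for z in(.024,.038):print("collar",H[:3,3]+v*(z-H[2,3])/v[2])
im=np.zeros((600,800,3),np.uint8)
im[:,:396]=cv2.resize(c[0:165,265:374],(396,600),interpolation=cv2.INTER_CUBIC)
im[:,400:]=cv2.resize(c[205:325,277:357],(400,600),interpolation=cv2.INTER_CUBIC)
cv2.imwrite("pics/c3.png",im)
```

```text
40 [118 118 120 118 117 115 116 142 170 183 183 182 182 182 183 182 182 182] [176 179 182 182 181 182 182 182 180 173 150 125 116 118 119 119 118 118
 119 118]
45 [120 121 121 120 120 117 118 136 166 181 183 183 182 182 183 182 183 184] [177 180 182 182 182 182 182 181 181 170 144 122 117 118 118 118 118 117
 117 118]
50 [118 120 122 120 120 119 113 124 156 179 183 183 182 183 182 182 183 182] [178 180 182 182 183 182 181 181 180 164 131 110 114 118 119 118 117 116
 117 117]
55 [119 118 121 119 121 118 113 118 152 177 185 183 183 182 183 182 183 183] [178 182 183 183 182 183 182 183 180 162 127 110 116 117 119 118 118 118
 118 117]
60 [119 117 118 118 118 117 110 110 146 175 183 183 182 183 183 182 182 183] [181 181 183 182 183 183 184 183 181 160 122 110 117 117 120 118 118 118
 120 118]
115 [117 118 118 118 115 108 104 102 105 124 134 133 131 131 131 130 132 131] [163 146 133 131 134 132 131 129 118  96  85  87  89  89  89  87  88  87
  88  87]
120 [ 86  86  85  87  87  87  88  85  83 103 121 131 132 133 132 133 132 132] [181 169 145 132 132 131 131 130 117  98  89  87  88  88  89  89  88  89
  87  87]
125 [ 87  87  88  88  87  89  87  87  87  97 119 131 133 133 133 132 131 130] [152 134 131 131 132 132 132 128 113  96  87  88  88  89  88  88  88  89
  89  89]
[133 133 134 133 134 134 135 128 116 114 117 119 118 118 119 118 117 117] [129 130 131 132 132 132 131 124 106  90  88  89  90  91  88  89  89  88]
outlet in tool [-0.00094977  0.00068931 -0.037     ]
collar [0.0047433  0.00078214 0.024     ]
collar [-0.00162444  0.00080032  0.038     ]
```

View pics/c3.png

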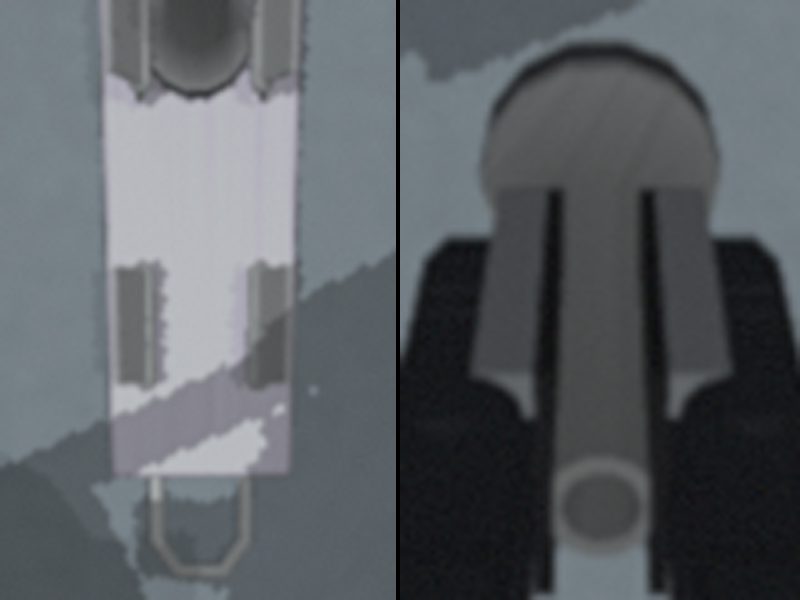

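Run:
```python
import pickle;from h import *
w=pickle.load(open("w3.pkl","rb"));o=w["obs"];T=tool(o)@w["hand_eye"]
f=lambda p,z:to_tool(o,onz(w,p,z,T))[:3]
for p in((293.4,40),(346.2,40),(295.3,120),(344.3,120),(319.8,40),(319.8,120),(319.8,129.7)):print(p,f(p,.01)*1e3)
for r in(72.9,105.9):
  for z in(.01,.028,.043):print("jaw",r,z,f((307.5,r),z)*1e3,f((333.5,r),z)*1e3)
for p in ((317.2,306,-.037),(317.1,239,.024)):
    H=w["hand_eye"];v=H[:3,:3]@[(p[0]-w["cx"])/w["fx"],(p[1]-w["cy"])/w["fy"],1];print("noz",(H[:3,3]+v*(p[2]-H[2,3])/v[2])*1e3)
a=T@np.array([0,0,0,1]);print("cam tool",H[:3,3])
# top-view estimate
y=np.array([np.cos(np.radians(-124.02)),np.sin(np.radians(-124.02)),0]);print("top est clip",to_tool(o,np.array([.5569,.12446,.01])+.075*y)[:3]*1e3)
print("t yaw err", tool(o)[:3,0],-y)
```

```text
(293.4, 40) [139.92039353 -23.18534913 201.17815115]
(346.2, 40) [139.89153354  31.15113723 201.1670571 ]
(295.3, 120) [ 60.17803161 -23.06543457 201.20128119]
(344.3, 120) [ 60.14160834  31.4315316  201.19015656]
(319.8, 40) [139.90596421   3.98162397 201.17260439]
(319.8, 120) [ 60.15982083   4.18177093 201.19571914]
(319.8, 129.7) [ 49.60667085   4.20825724 201.19877801]
jaw 72.9 0.01 [108.60609907  -8.99863317 201.18434505] [108.58995015  18.60609445 201.17870934]
jaw 72.9 0.028 [107.13096444  -8.49761324 183.18466988] [107.11566143  17.6611147  183.17932938]
jaw 72.9 0.043 [105.90168557  -8.08009663 168.18494056] [105.88708751  16.87363158 168.17984608]
jaw 105.9 0.01 [ 75.14536139  -9.34343217 201.1941314 ] [ 75.12704061  19.1677087  201.18831112]
jaw 105.9 0.028 [ 75.42297783  -8.82435087 183.19394359] [ 75.40561673  18.19331029 183.18842819]
jaw 105.9 0.043 [ 75.65432487  -8.39178311 168.19378708] [ 75.63776351  17.38131162 168.18852575]
noz [ -1.44999761   0.77310575 -37.        ]
noz [ 0.06451138  0.84144746 24.        ]
cam tool [ 0.08044517  0.00056604 -0.14243684]
top est clip [ 88.58925642   0.4233693  201.18823211]
t yaw err [ 5.60499094e-01  8.28154986e-01 -2.90366971e-04] [ 0.55948226  0.82884233 -0.        ]
```

Request:
play_rows --series '[[0,[0.9,0.03,0],[0,0,0]],[0,[0.9,0.03,0.5],[0,0,0]],[0,[0.03,0.01,0.9],[0,0,0]],[0,[0,0,0.9],[0,0,0]],[0,[0,0,0],[0,0,0]],[0,[0,0,0],[0,0,0]],[0,[0,0,0],[0,0,0]]]'

```text
t: 6.68
tool_pos: [0.5208, 0.0635, 0.0992]
tool_rot: [2.773, 1.472, 0.007]
contact_force: [0.3, 0.3, -0.7]
opening: 0.0078
grip_force: 78.2
```

Run:
```python
from look import *
w=look("w4");c=w["color"]
for n in("scene","top"):
    d=imaging.get_image(n);pickle.dump(d,open(n+"4.pkl","wb"));
    if n=="scene": s=d["color"]
im=np.zeros((600,800,3),np.uint8)
im[:,:400]=cv2.resize(c[160:340,260:380],(400,600),interpolation=cv2.INTER_CUBIC)
im[:300,400:]=cv2.resize(s[125:200,335:435],(400,300),interpolation=cv2.INTER_CUBIC)
im[300:,400:]=cv2.resize(d["color"][140:215,210:310],(400,300),interpolation=cv2.INTER_CUBIC)
cv2.imwrite("pics/c4.png",im)
```

```text
6.67 [0.52078261 0.06351534 0.09920238] [158.85296045  84.36531567   0.37814992] [ 0.27837428  0.33294151 -0.69539657] 0.007832762701347574
```

View pics/c4.png

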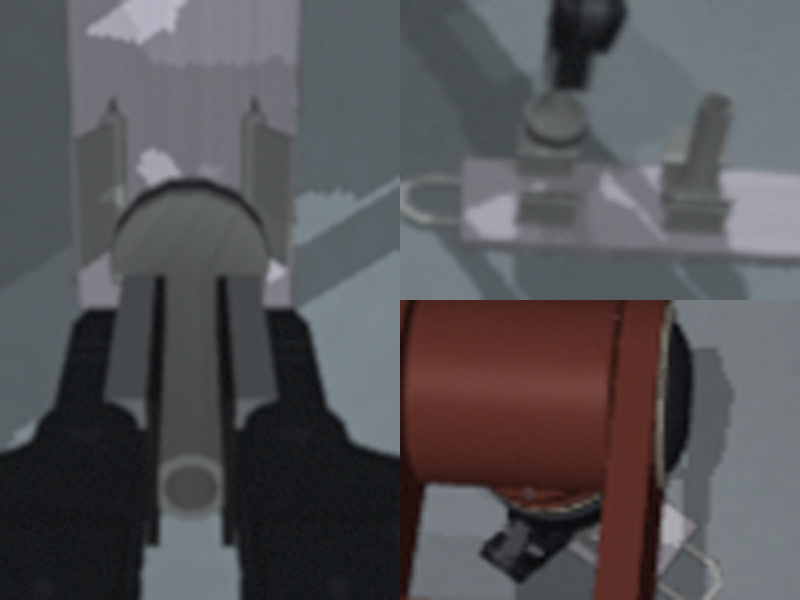

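Run:
```python
import pickle;from h import *
w=pickle.load(open("w4.pkl","rb"));o=w["obs"];T=tool(o)@w["hand_eye"];H=w["hand_eye"]
c=lambda x,y:(260+x/3.3333,160+y/3.3333)
f=lambda p,z:to_tool(o,onz(w,p,z,T))[:3]*1e3
print("lip far",f(c(75,135),.043),f(c(297,135),.043),"near",f(c(80,264),.043))
print("bead far",f(c(118,118),.028),f(c(248,118),.028))
print("strip near",f(c(80,305),.01),f(c(293,305),.01),"far",f(c(68,20),.01),f(c(299,20),.01))
for p,z in ((c(191,487),-.037),(c(191,255),.024)):
    v=H[:3,:3]@[(p[0]-w["cx"])/w["fx"],(p[1]-w["cy"])/w["fy"],1];print("noz",(H[:3,3]+v*(z-H[2,3])/v[2])*1e3)
```

```text
lip far [ 14.20248628 -23.29563175  56.1463043 ] [14.09805977 23.31114506 56.33395012] near [-15.55952803 -23.27285625  56.0684296 ]
bead far [ 13.20264224 -15.30478673  71.17607768] [13.13989262 13.88346771 71.29360087]
strip near [-43.16748587 -27.63145634  88.97891349] [-43.3445046   27.5690008   89.20101902] far [ 31.77156499 -27.87662939  89.17424023] [31.68188625 26.62169379 89.39374354]
noz [ -1.49928448   0.81533606 -37.        ]
noz [ 1.74374909  0.96447694 24.        ]
```

Request:
play_rows --series '[[0,[0,-0.02,0.3],[0,0,0]],[0,[0,0,0.2],[0,0,0]],[0,[0,0,0.1],[0,0,0]],[0,[0,0,0.1],[0,0,0]],[0,[0,0,0],[0,0,0]]]'

```text
t: 7.45
tool_pos: [0.5176, 0.0643, 0.0606]
tool_rot: [-2.774, -1.474, 0.001]
contact_force: [1.1, -1.3, -1.8]
opening: 0.0078
grip_force: 78.1
```

Request:
play_rows --series '[[0,[0,0,0.1],[0,0,0]],[0,[0,0,0.1],[0,0,0]],[0,[0,0,0.05],[0,0,0]],[0,[0,0,0],[0,0,0]]]'

```text
t: 7.95
tool_pos: [0.5176, 0.0644, 0.0483]
tool_rot: [-2.774, -1.474, 0.001]
contact_force: [0.0, -0.3, -1.0]
opening: 0.0083
grip_force: 78.5
```

Request:
play_rows --series '[[0,[0,0,0.03],[0,0,0]],[0,[0,0,0],[0,0,0]]]'

```text
t: 8.2
tool_pos: [0.518, 0.0644, 0.048]
tool_rot: [-2.774, -1.474, 0.001]
contact_force: [-2.6, 0.0, 4.9]
opening: 0.0081
grip_force: 78.8
```

Request:
play_rows --series '[[0,[0,0,0.03],[0,0,0]],[0,[0,0,0],[0,0,0]]]'

```text
t: 8.45
tool_pos: [0.5182, 0.0645, 0.048]
tool_rot: [-2.774, -1.474, 0.001]
contact_force: [-6.5, -0.6, 12.9]
opening: 0.0076
grip_force: 79.8
```

Request:
play_rows --series '[[0,[0,0,-0.04],[0,0,0]],[1,[0,0,0],[0,0,0]],[1,[0,0,0],[0,0,0]],[1,[0,0,0],[0,0,0]],[1,[0,0,0],[0,0,0]],[1,[0,0,-0.9],[0,0,0]],[1,[0,0,-1],[0,0,0]],[1,[0,0,-1],[0,0,0]]]'

```text
t: 9.45
tool_pos: [0.5176, 0.0644, 0.1941]
tool_rot: [-2.774, -1.474, 0.001]
contact_force: [1.1, 0.1, -0.6]
opening: 0.0855
grip_force: 0.0
```

Request:
play_rows --series '[[1,[-0.9,0.4,0],[0,0,0]],[1,[-0.9,0.4,0],[0,0,0]],[1,[-0.9,0.4,0],[0,0,0]],[1,[-0.9,0.4,0],[0,0,0]],[1,[-0.9,0.4,0],[0,0,0]],[1,[-0.5,0.1,0.3],[0,0,0]],[1,[0,0,0],[0,0,0]],[1,[0,0,0],[0,0,0]]]'

```text
t: 10.45
tool_pos: [0.4653, -0.201, 0.178]
tool_rot: [-2.774, -1.475, -0.001]
contact_force: [-0.4, 0.9, 0.3]
opening: 0.0854
grip_force: 0.0
```

```bash
python3 look.py w5
```

```text
10.45 [ 0.4653086  -0.20103746  0.17798958] [-1.58927941e+02 -8.44843076e+01 -4.22220726e-02] [-0.42365423  0.88064341  0.28694433] 0.08536130038164744
```

View pics/w5.png

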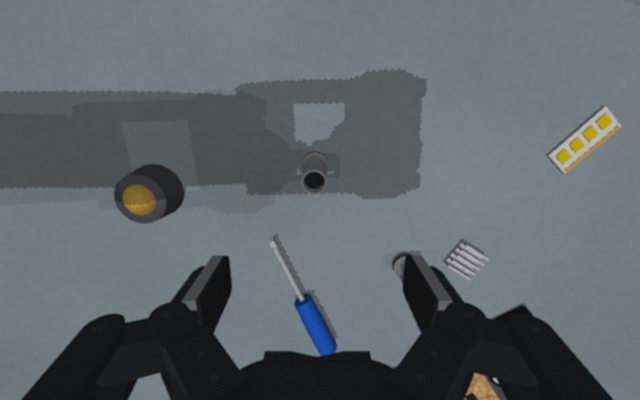

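The wide outlet is at (314,179.5).

Run:
```python
import pickle;from h import *
w=pickle.load(open("w5.pkl","rb"));T=tool(w["obs"])@w["hand_eye"]
q=onz(w,(314,179.5),.075,T);print(q,to_tool(w["obs"],q)[:3])
g=w["color"].astype(int).min(2);print(g[180,296:334],g[165:200,314])
for p in((290,300),(275,242)):print(to_tool(w["obs"],onz(w,p,.015,T))[:3])
```

```text
[ 0.47364244 -0.18577978  0.075     ] [ 0.01725633 -0.00162986  0.10299838]
[74 77 77 77 79 89 97 76 41 22 20 22 23 20 25 24 24 20 21 24 25 24 24 21
 20 24 21 27 57 90 95 89 85 85 85 84 85 84] [ 72  71  70  73  83  94  77  43  23  19  21  22  23  21  21  21  23  23
  20  21  24  25  26  38  60  69  70  81  93 107 113 115 114 114 114]
[-0.14805068 -0.03166981  0.16291262]
[-0.07071612 -0.04637067  0.16295172]
```

Request:
play_rows --series '[[1,[0.34,-0.03,0.7],[0,0,0]],[1,[0,0,0.7],[0,0,0]],[1,[0,0,0.7],[0,0,0]],[1,[0,0,0.7],[0,0,0]],[0,[0,0,0],[0,0,0]],[0,[0,0,0],[0,0,0]],[0,[0,0,0],[0,0,0]],[0,[0,0,0],[0,0,0]]]'

```text
t: 11.5
tool_pos: [0.4746, -0.1872, 0.0397]
tool_rot: [2.772, 1.473, 0.003]
contact_force: [-0.7, 1.7, 2.6]
opening: 0.0201
grip_force: 77.9
```

Request:
play_rows --series '[[0,[0,0,0],[0,0,0]],[0,[0,0,0],[0,0,0]],[0,[0,0,0],[0,0,0]]]'

```text
t: 11.88
tool_pos: [0.4746, -0.1872, 0.0397]
tool_rot: [2.772, 1.473, 0.003]
contact_force: [-0.4, -0.3, 7.0]
opening: 0.0202
grip_force: 78.0
```

Request:
play_rows --series '[[0,[0,0,-0.7],[0,0,0]],[0,[0,0,-0.9],[0,0,0]],[0,[0,0,-0.9],[0,0,0]],[0,[0,0,-0.9],[0,0,0]],[0,[0.9,-0.2,0],[0,0,0]],[0,[0.9,-0.3,0],[0,0,0]],[0,[0.9,-0.3,0],[0,0,0]],[0,[0.9,-0.3,0],[0,0,0]]]'

```text
t: 12.88
tool_pos: [0.5285, -0.0053, 0.2078]
tool_rot: [2.774, 1.474, 0.0]
contact_force: [0.6, 0.4, -0.9]
opening: 0.0201
grip_force: 78.3
```

Request:
play_rows --series '[[0,[0.9,-0.3,0],[0,0,0]],[0,[0.9,-0.3,0],[0,0,0]],[0,[0.9,-0.2,0],[0,0,0]],[0,[0.9,-0.2,0],[0,0,0]],[0,[0.45,0,0],[0,0,0]],[0,[0,0,0.7],[0,0,0]],[0,[0,0,0.7],[0,0,0]],[0,[0,0,0],[0,0,0]]]'

```text
t: 13.88
tool_pos: [0.5976, 0.1886, 0.1337]
tool_rot: [-2.772, -1.473, 0.012]
contact_force: [-1.2, -0.7, -1.3]
opening: 0.0204
grip_force: 78.3
```

Request:
play_rows --series '[[0,[0,0,0],[0,0,0]],[0,[0,0,0],[0,0,0]]]'

```text
t: 14.12
tool_pos: [0.6017, 0.1893, 0.1404]
tool_rot: [2.773, 1.474, 0.006]
contact_force: [0.5, -0.1, -0.2]
opening: 0.0199
grip_force: 78.3
```

Run:
```python
from look import *
w=look("w6")
print(to_tool(w["obs"],np.array([.6018,.1887,.01]))[:3])
```

```text
14.12 [0.601685   0.1893198  0.14037375] [158.89828118  84.42803909   0.33739126] [ 0.52512499 -0.0743127  -0.22423345] 0.01993069924484273
[-8.12425853e-04  8.36615021e-05  1.30372717e-01]
```

Request:
play_rows --series '[[0,[0,0,0.4],[0,0,0]],[0,[0,0,0.4],[0,0,0]],[0,[0,0,0],[0,0,0]],[0,[0,0,0],[0,0,0]],[0,[0,0,0],[0,0,0]]]'

```text
t: 14.8
tool_pos: [0.6009, 0.1893, 0.0986]
tool_rot: [2.774, 1.474, 0.002]
contact_force: [0.5, -0.5, -0.1]
opening: 0.02
grip_force: 78.3
```

Run:
```python
from look import *
w=look("w7");c=w["color"]
d=imaging.get_image("scene");pickle.dump(d,open("scene7.pkl","wb"));s=d["color"]
im=np.zeros((600,800,3),np.uint8)
im[:,:400]=cv2.resize(c[160:340,260:380],(400,600),interpolation=cv2.INTER_CUBIC)
im[:300,400:]=cv2.resize(s[125:200,335:435],(400,300),interpolation=cv2.INTER_CUBIC)
im[300:,400:]=cv2.resize(s[110:200,360:480],(400,300),interpolation=cv2.INTER_CUBIC)
cv2.imwrite("pics/c7.png",im)
```

```text
14.8 [0.60091684 0.18926943 0.09858207] [1.58926070e+02 8.44649062e+01 1.14515034e-01] [ 0.47643766 -0.48565603 -0.14285265] 0.02004040295723819
```

View pics/c7.png

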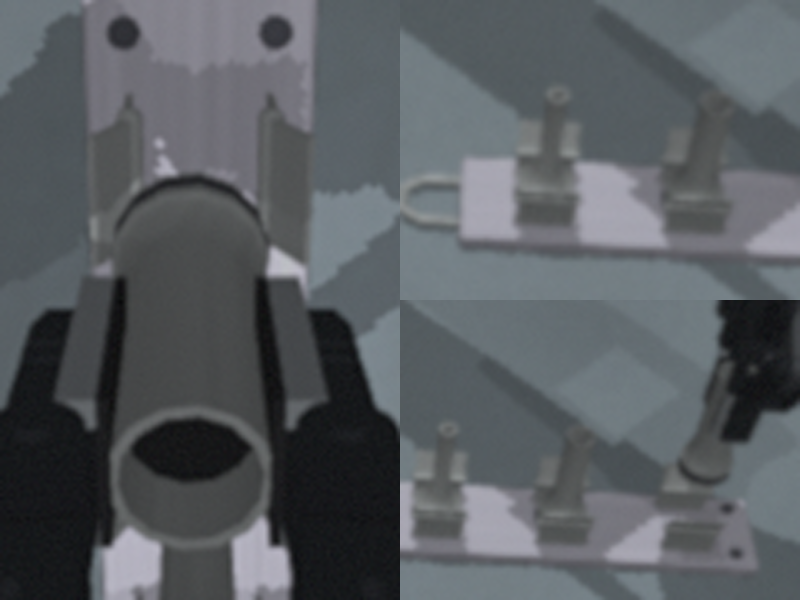

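Narrow sits upright and fully home at the loop clip. At the far clip the lips are at crop (91,132) and (311,132), and the held nozzle's outlet centre is at (191,476).

Run:
```python
import pickle;from h import *
w=pickle.load(open("w7.pkl","rb"));o=w["obs"];T=tool(o)@w["hand_eye"];H=w["hand_eye"]
c=lambda x,y:(260+x/3.3333,160+y/3.3333)
f=lambda p,z:to_tool(o,onz(w,p,z,T))[:3]*1e3
print("lip far",f(c(91,132),.043),f(c(311,132),.043))
print("strip",f(c(90,80),.01),f(c(314,80),.01))
print("holes",f(c(123,32),.01),f(c(276,32),.01))
for p,z in ((c(191,476),-.0353),(c(190.5,255),.0257)):
    v=H[:3,:3]@[(p[0]-w["cx"])/w["fx"],(p[1]-w["cy"])/w["fy"],1];print("noz",(H[:3,3]+v*(z-H[2,3])/v[2])*1e3)
```

```text
lip far [ 15.04974704 -19.85905408  55.57743036] [14.99418659 26.13624253 55.62093775]
strip [ 17.28149298 -23.09150101  88.5764913 ] [17.22192222 30.62607923 88.62730826]
holes [ 29.00477966 -14.93096323  88.59521359] [28.96790803 21.20067884 88.62939721]
noz [ -1.14963315   0.82007235 -35.3       ]
noz [ 0.93903927  0.87655351 25.7       ]
```

Request:
play_rows --series '[[0,[0,0.05,0.3],[0,0,0]],[0,[0,0,0.2],[0,0,0]],[0,[0,0,0.1],[0,0,0]],[0,[0,0,0.1],[0,0,0]],[0,[0,0,0],[0,0,0]]]'

```text
t: 15.52
tool_pos: [0.6021, 0.1879, 0.0621]
tool_rot: [-2.774, -1.474, 0.001]
contact_force: [0.7, 0.4, -2.3]
opening: 0.0201
grip_force: 78.2
```

Request:
play_rows --series '[[0,[0,0,0.1],[0,0,0]],[0,[0,0,0.1],[0,0,0]],[0,[0,0,0.06],[0,0,0]],[0,[0,0,0],[0,0,0]]]'

```text
t: 16.02
tool_pos: [0.6022, 0.1877, 0.0497]
tool_rot: [-2.774, -1.474, 0.001]
contact_force: [0.3, -0.9, 1.3]
opening: 0.0203
grip_force: 78.4
```

Request:
play_rows --series '[[0,[0,0,0.04],[0,0,0]],[0,[0,0,0],[0,0,0]]]'

```text
t: 16.27
tool_pos: [0.6024, 0.1879, 0.0497]
tool_rot: [-2.774, -1.474, 0.001]
contact_force: [-5.6, -0.2, 10.1]
opening: 0.0203
grip_force: 79.2
```

Seated, bottomed at 0.0497 m with 10 N. Release and withdraw.

Request:
play_rows --series '[[0,[0,0,-0.03],[0,0,0]],[1,[0,0,0],[0,0,0]],[1,[0,0,0],[0,0,0]],[1,[0,0,0],[0,0,0]],[1,[0,0,0],[0,0,0]],[1,[0,0,-0.9],[0,0,0]],[1,[0,0,-1],[0,0,0]],[1,[0,0,-1],[0,0,0]]]'

```text
t: 17.27
tool_pos: [0.6022, 0.1877, 0.1956]
tool_rot: [-2.774, -1.474, 0.0]
contact_force: [0.6, 0.1, 0.2]
opening: 0.0854
grip_force: 0.0
```

Request:
play_rows --series '[[1,[-0.9,0,0],[0,0,0]],[1,[-0.9,0,0],[0,0,0]],[1,[-0.9,0,0],[0,0,0]],[1,[-0.9,0,0],[0,0,0]],[1,[0,0,0],[0,0,0]],[1,[0,0,0],[0,0,0]],[1,[0,0,0],[0,0,0]]]'

```text
t: 18.15
tool_pos: [0.5022, 0.0392, 0.1944]
tool_rot: [-2.773, -1.476, -0.0]
contact_force: [-0.4, 0.4, -0.0]
opening: 0.0853
grip_force: 0.0
```

Run:
```python
from look import *
w=look("w8");o=w["obs"];Ti=np.linalg.inv(tool(o)@w["hand_eye"])
# expected outlet pixels (z=.085) of the three nozzles on the clips; dark bore blobs measured near them
g=w["color"].max(2)
for n,p,r in(("narrow",(.5178,.0644),8),("mid",(.5599,.1262),10),("wide",(.6022,.1879),14)):
    q=Ti@[*p,.085,1];u=[w["fx"]*q[0]/q[2]+w["cx"],w["fy"]*q[1]/q[2]+w["cy"]]
    x,y=map(int,map(round,u))
    if not(20<x<620 and 20<y<380): print(n,u,"out");continue
    a=g[y-r:y+r+1,x-r:x+r+1];ys,xs=np.where(a<50);print(n,u,"dark",len(xs),x-r+xs.mean() if len(xs) else None,y-r+ys.mean() if len(ys) else None)
```

```text
18.15 [0.50218718 0.03923668 0.19439251] [-1.58898960e+02 -8.45535985e+01 -1.98072376e-02] [-0.42304026  0.41296051 -0.04059527] 0.08532278520057564
narrow [np.float64(314.6171484618703), np.float64(163.60973091869369)] dark 19 316.36842105263156 164.26315789473685
mid [np.float64(314.84510024125666), np.float64(68.34573238740509)] dark 129 315.92248062015506 69.10852713178295
wide [np.float64(315.44199067813406), np.float64(-48.2297289433337)] out
```

Request:
play_rows --series '[[1,[0.8,0,0],[0,0,0]],[1,[0.8,0,0],[0,0,0]],[1,[0,0,0],[0,0,0]],[1,[0,0,0],[0,0,0]],[1,[0,0,0],[0,0,0]]]'

```text
t: 18.82
tool_pos: [0.5461, 0.1045, 0.1942]
tool_rot: [2.774, 1.474, -0.001]
contact_force: [-0.2, 0.8, -0.4]
opening: 0.0852
grip_force: 0.0
```

Run:
```python
from look import *
w=look("w9");o=w["obs"];Ti=np.linalg.inv(tool(o)@w["hand_eye"])
g=w["color"].max(2)
for n,p,r in(("mid",(.5599,.1262),10),("wide",(.6022,.1879),14)):
    q=Ti@[*p,.085,1];u=[w["fx"]*q[0]/q[2]+w["cx"],w["fy"]*q[1]/q[2]+w["cy"]]
    x,y=map(int,map(round,u))
    a=g[y-r:y+r+1,x-r:x+r+1];ys,xs=np.where(a<50);print(n,u,"dark",len(xs),x-r+xs.mean(),y-r+ys.mean(),"mm/px",1e3*q[2]/w["fx"])
```

```text
18.82 [0.54614021 0.10449282 0.19416462] [ 1.58962847e+02  8.44429287e+01 -3.57918633e-02] [-0.1573993   0.79834902 -0.3787805 ] 0.08515276133361847
mid [np.float64(315.07303583842474), np.float64(168.09428782722446)] dark 104 316.0 167.41346153846155 mm/px 0.8557735430674963
wide [np.float64(315.4938861298907), np.float64(73.62733109788417)] dark 294 317.0442176870748 75.27551020408163 mm/px 0.7778236132633607
```

All three outlets are within about 2 mm of their expected seated, upright positions, so I'm handing in.

```bash
python3 -c "
from station import ctrl
print(ctrl.finish_job())"
```

```text
the job is handed in; nothing more can be done
None
```

The narrow nozzle is on the clip next to the loop and the wide one on the far clip, both pressed fully down and let go; the medium is still on its clip, the square one was not touched, and the job was handed in at about 19 s (no verdict came back).

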